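# Slide the loaded vial tray home into the corner stop

## Task

Push the shallow tray of vials along the cabinet top with your fingertips until it sits fully home in the L-shaped corner stop, snug against both of its arms. Only push it, gently: do not pinch, lift or tip the tray, and keep the vials standing in it. Leave the bottles and the timer where they are.

Things in the scene. Friction and masses are not known exactly. Their poses are not given: they have to be found in the camera images.
- stop: fixed L-shaped corner stop of dark steel bar, 12 mm thick and 18 mm high, screwed to the cabinet top. Origin: the inner corner, at surface height. The back arm runs 190 mm from there along -y, its inner face is the plane x = 0 and looks to -x; the side arm runs 100 mm along -x, its inner face is the plane y = 0 and looks to -y. The tray belongs on the side where x and y are negative: fully home, with the axes parallel, its centre is at x = -56 mm, y = -80 mm in this frame.
- tray: loose shallow white open tray, 112 mm (its x) by 160 mm (its y), 22 mm high, walls 2 mm thick, floor 2 mm; about 0.21 kg with its three vials, slides with about 1 to 3 N. Origin: centre of its underside. At the start it lies flat on the cabinet top, its axes within 0.25 rad of the stop's, and its centre has 40 to 80 mm to travel along the stop's +x and 30 to 60 mm along its +y.
- vial_1: pale vial with a ribbed light cap, 27 mm diameter, 61 mm high, 18 g, standing loose on the tray's floor (2 mm above the bench). Origin: centre of its underside.
- vial_2: pale vial with a ribbed light cap, 27 mm diameter, 61 mm high, 18 g, standing loose on the tray's floor (2 mm above the bench). Origin: centre of its underside.
- vial_3: pale vial with a ribbed light cap, 27 mm diameter, 61 mm high, 18 g, standing loose on the tray's floor (2 mm above the bench). Origin: centre of its underside.
- small_bottle: bystander: white reagent bottle with a white cap, 45 mm diameter, 90 mm high, outside the stop's side arm. Origin: centre of its underside.
- timer: bystander: flat digital bench timer, 72 x 64 mm, 18 mm high, beyond the open end of the stop's side arm. Origin: centre of its underside.
- large_bottle: bystander: white reagent bottle with a cap, 57 mm diameter, 123 mm high, to the right, on the next cabinet, towards its front. Origin: centre of its underside.
- acid_bottle: bystander: white reagent bottle with a cap, 55 mm diameter, 113 mm high, on the next cabinet to the right, far back beside the books. Origin: centre of its underside.
Things that resemble listed ones, but are neither listed nor needed, are in the scene too. What is shaped like the vial_1 but pink or purple is not meant.

How it is judged:
At the end, for the whole second after the job is handed in: The tray lies flat and at rest, within 5 mm of touching each arm of the stop and within 0.05 rad of parallel to it; the three vials stand upright inside the tray (x of tray in the frame of stop between -0.061 and -0.052 m and y of tray in the frame of stop between -0.085 and -0.076 m and angle between the x axis of tray and the x axis of stop, either way round below 0.05 rad and angle between tray's own z axis and vertical below 0.05 rad and height (world z) of tray below 0.004 m and linear speed of tray below 0.01 m/s and angle between each of vial_1, vial_2, vial_3's own z axis and vertical below 0.15 rad and height (world z) of each of vial_1, vial_2, vial_3 below 0.012 m and linear speed of each of vial_1, vial_2, vial_3 below 0.02 m/s and x of vial_1 in the frame of tray between -0.05 and 0.05 m and y of vial_1 in the frame of tray between -0.074 and 0.074 m and x of vial_2 in the frame of tray between -0.05 and 0.05 m and y of vial_2 in the frame of tray between -0.074 and 0.074 m and x of vial_3 in the frame of tray between -0.05 and 0.05 m and y of vial_3 in the frame of tray between -0.074 and 0.074 m).
It fails at once if the tray is lifted (6 mm) or tipped (0.12 rad) (height (world z) of tray above 0.006 m or angle between tray's own z axis and vertical above 0.12 rad).
It fails at once if the tray is pinched or shoved hard (over 40 N) (contact force between the fingers and tray above 40 N).
It fails at once if a vial is lifted out (25 mm) or falls over (height (world z) of any of vial_1, vial_2, vial_3 above 0.025 m or angle between any of vial_1, vial_2, vial_3's own z axis and vertical above 0.5 rad).
It fails at once if a bottle or the timer is moved by 15 mm (distance of any of small_bottle, timer, large_bottle, acid_bottle from where it was at the start of the episode above 0.015 m).
It also fails if it takes over 48 s, if anything falls off the work surface, if the arm or the gripper's body presses on something with over 40 N, if the wrist force passes 120 N, or if a joint passes its speed limit or range.

## Robot

A 6-joint arm with a two-finger parallel gripper is mounted at the origin on a cart in front of the work surface, level with it; the furniture and walls round the work are solid. World frame = base frame: x ahead of the robot, y to its left, z up, the work surface at z = 0. Lengths are in m, angles in rad, forces in N, time in s.
With the tool pointing down it reaches from about 0.35 to 0.775 m from the base axis. Payload 5.5 kg.
Tool frame: the origin (TCP) lies on the centre line of the jaws, within the pads' length; the fingertips stand 11 mm ahead of it and the grasp point (between the pads) lies 8 mm behind it; z points along the fingers, y is the line along which they close (so a half turn about z gives the same grasp; the last joint's range is limited). The gripper opens to 85 mm and grips with 20 to 120 N. Pads are 22 mm wide; open, the fingers measure 114 mm over their backs; the gripper's body (76 mm by 85 mm) begins 54 mm behind the grasp point. The pads swing forward as they close: fully open they stand 13 mm farther back than shut.
Start: joints at [1.053, 0.313, 0.046, 1.304, 0, 1.431], TCP at [0.212, 0.534, 0.242] pointing down, gripper open.
Joint ranges: [-2.76, 2.76], [-0.86, 1.69], [-1.03, 1.26], [-2.2, 2.34], [-1.47, 1.5], [-3.14, 3.14]. Speed limits (rad/s): [2.57, 2.57, 3.14, 3.14, 3.14, 3.14].

## Interface

Orientations are given as a unit quaternion [w, x, y, z].
In Python, from workcell import get_state, eyes, env gives the robot as it stands.
- The arm moves only by the shell command python3 -m inch 'ROWS' [OPENING] [FORCE]. ROWS is JSON, one flat list of numbers, 4 for each row, row after row: the shift along the tool's x, y, z in cm, then the turn about the tool's z in rad. A call has exactly 5 rows; each row shifts and turns the commanded pose from where the row before left it, along the tool's axes as they then stand; what a row does not reach is not made up. A row lasts 1/12 s, in which the tool goes at most 41.7 mm and 7.16 degrees, less where a joint would pass 70% of its speed; a pose out of reach is approached as far as the arm can. A call is refused whole if a number of a shift passes 4.17 or a number of a turn 0.125, either way. A call with a gripper value outside its range is refused whole. OPENING is the opening, from -1 (shut) to 1 (fully open), set as the call begins (- or left out, the last holds). The fingers move at their own pace and stop on an object; FORCE is the grip in N (left out, the last holds). Time passes only in rows, so rows that do not move let the fingers close, or fill a call up. It gives the time, the measured TCP pose, the force, the opening and the grip force at its end, in the units of the state.
- get_state(): the state, without advancing time (a new reading comes with each control period).
- eyes.read_camera(name): name is "scene" or "top" or "wrist"; returns the picture (420x560x3 uint8, red, green, blue); there is no depth.
- eyes.camera_info(name): a dict with "fovy" (degrees; the focal length in pixels is half the picture's height over the tangent of half this angle, whatever the lens; pixels are square), "cx", "cy" (the principal point, pixels), "xyz" and "orientation" of the camera in the world. Camera axes: x right, y down, z forward; pixel columns grow to the right and rows downward; lengths in m; the calibration is good to about 2 mm. The wrist camera is an equidistant fisheye: a pixel r from the principal point sees the ray r / f radians off the axis. A picture is of the moment at which its call begins: read the wrist's pose just before it. camera_info takes no time and is no camera call; for the wrist camera it gives the pose at the moment of the call.
- env.hand_in(): hands the job in; it is judged then, once.
The state is a dict: "clock": time; "joint_pos": joint angles; "qvel": joint speeds; "tau": joint torques, N m; "tcp_pos": TCP position; "orientation": TCP orientation; "wrist_force": force on the tool from outside, world axes, zero at the start; "ft_torque": the same for the moment, N m; "finger_gap": finger opening in m; "grip_force": force on a finger pad.
Only numpy, scipy, OpenCV 4.12 (cv2) and the standard library are available. Lean on these libraries where they do the work, as an engineer would, in place of code of your own. Each camera call takes 0.05 s, during which the arm holds its last target. There are 200 camera calls.

## Working session

There is one attempt and no reset: what is moved stays moved. The work goes in short steps, Python scripts to look and compute and a shell command to move; the robot and the scene stay as the last step left them, time stands still between calls to the robot, and variables do not carry over. Pictures are saved under pics/ and viewed, at most 10 in all, crops included, and the job is handed in when it is done.

```bash
mkdir -p pics; python3 - <<'E'
from workcell import get_state, eyes
import cv2
s=get_state();print({k:s[k] for k in('clock','tcp_pos','orientation','finger_gap')})
for n in('scene','top'):
    im=eyes.read_camera(n);cv2.imwrite(f'pics/{n}0.png',im[:,:,::-1]);print(n,eyes.camera_info(n))
E
```

```text
{'clock': 0.0, 'tcp_pos': array([0.21186839, 0.53402142, 0.24141986]), 'orientation': array([-2.90669644e-04,  1.87796660e-01,  9.82207515e-01, -8.52825614e-04]), 'finger_gap': 0.0851882763640525}
scene {'fovy': 44.06914097112318, 'cx': 278.96485358892915, 'cy': 201.99265018673302, 'xyz': array([-0.37719319,  0.56655284,  0.53575027]), 'orientation': array([ 0.26698141, -0.43339835,  0.72584811, -0.46263518])}
top {'fovy': 53.118668887335744, 'cx': 275.96352677329656, 'cy': 211.5701193100643, 'xyz': array([0.40998239, 0.06601916, 0.87984833]), 'orientation': array([-0.05709003,  0.71472001, -0.69520452,  0.05105602])}
```

View pics/scene0.png

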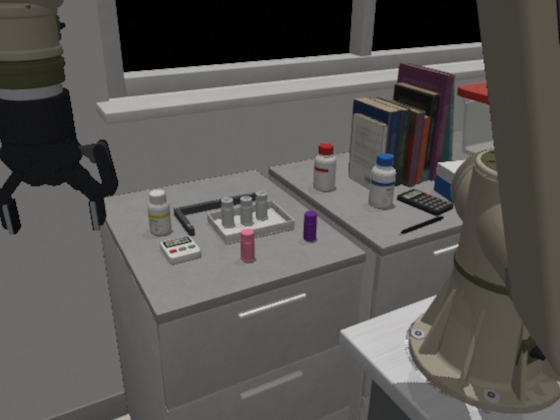

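View pics/top0.png

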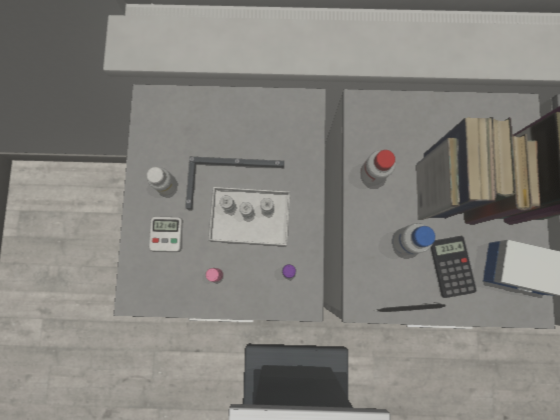

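Top view: the dark L stop has its inner corner near (195,165). The white tray with grey vials at (227,203), (246,209) and (267,206) is centred near (250,217). Look-alikes are the pink vial (213,275), the purple vial (289,271), the white timer (166,234) and the white book or box (530,265). I choose the tray that holds the three pale vials, and check it in a close crop.

```bash
cat > h.py <<'E'
import numpy as np, cv2
from scipy.spatial.transform import Rotation as R
from workcell import get_state, eyes
def cam(n):
    i=eyes.camera_info(n);f=210/np.tan(np.radians(i['fovy']/2));q=i['orientation']
    return i,f,R.from_quat(np.r_[q[1:],q[0]]).as_matrix()
def w(px,z=0.,n='top'):
    i,f,M=cam(n);px=np.atleast_2d(px).astype(float)
    d=np.c_[(px[:,0]-i['cx'])/f,(px[:,1]-i['cy'])/f,np.ones(len(px))]@M.T
    return (i['xyz']+d*((z-i['xyz'][2])/d[:,2])[:,None])[:,:2]
def crop(name,x0,y0,W,H,k):
    im=eyes.read_camera('top')[y0:y0+H,x0:x0+W,::-1]
    cv2.imwrite(name,cv2.resize(im,None,fx=k,fy=k,interpolation=cv2.INTER_CUBIC))
E
python3 - <<'E'
from h import *
crop('pics/c1.png',140,145,160,120,5)
E
```

```text
(no output)
```

View pics/c1.png

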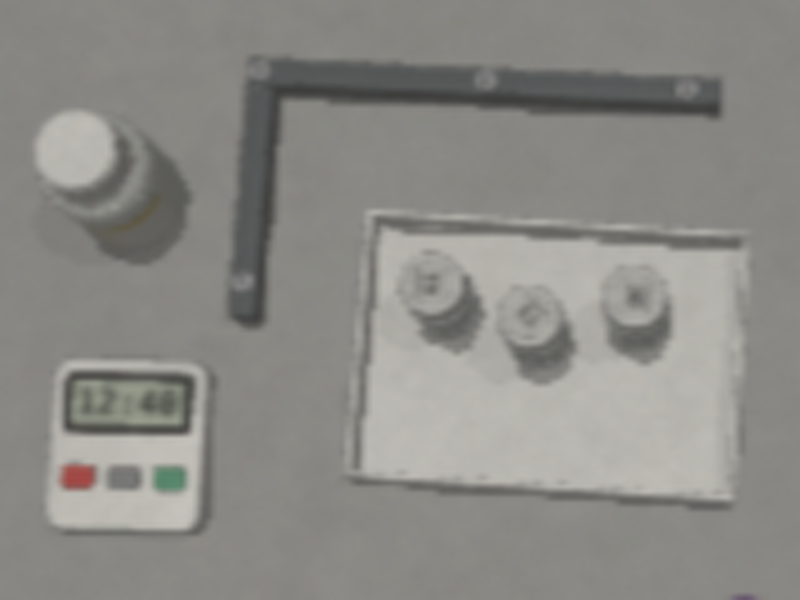

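The crop shows the open white tray (corners 368,212 / 748,236 / 735,503 / 346,478) with three pale vials. The L stop has its outer corner at (250,58) and its ends at (721,78) and (230,320).

```bash
python3 - <<'E'
from h import *
c=lambda p:np.array(p)/5+[140,145]-.4
T=w(c([(368,212),(748,236),(735,503),(346,478)]),.022)
S=w(c([(250,58),(721,78),(230,320)]),.018)
print('tray',T.round(4),'ctr',T.mean(0).round(4),np.linalg.norm(np.roll(T,-1,0)-T,axis=1).round(4))
v=S[0]-S[1];a=np.arctan2(-v[0],v[1]);print('stop outer',S.round(4),np.linalg.norm(S[1]-S[0]),np.linalg.norm(S[2]-S[0]),'yaw',a)
u2=S[0]-S[2];print('yaw2',np.arctan2(u2[1],u2[0]))
ex=np.array([np.cos(a),np.sin(a)]);ey=np.array([-ex[1],ex[0]])
c0=S[0]-.012*(ex+ey);print('inner',c0)
d=T[0]-T[1]+T[3]-T[2];ta=np.arctan2(-d[0],d[1]);print('tray yaw',ta)
d=T.mean(0)-c0;print('tray in stop',d@ex,d@ey,ta-a)
V=w(c([(433,283),(532,315),(637,295)]),.063);print('vials',V)
print('pink purple top',w([(213,275),(289,271)],.06),'bottle',w(c([(75,150)]),.09))
M=R.from_quat(np.roll(get_state()['orientation'],-1)).as_matrix();print(M.round(3))
E
```

```text
tray [[0.5905 0.2076]
 [0.5846 0.0489]
 [0.4734 0.0516]
 [0.4792 0.211 ]] ctr [0.5319 0.1298] [0.1589 0.1112 0.1595 0.1114]
stop outer [[0.6567 0.2618]
 [0.6532 0.0618]
 [0.544  0.2634]] 0.200042219521682 0.11272359392988532 yaw -0.017403057336759186
yaw2 -0.014400045909985205
inner [0.64449751 0.25002633]
tray yaw -0.036951585111990704
tray in stop -0.11044307595789268 -0.12219433274813533 -0.019548527775231517
vials [[0.55397273 0.17370412]
 [0.54222507 0.13406383]
 [0.55134334 0.09292736]]
pink purple top [[0.40915133 0.19291002]
 [0.42092237 0.04637578]] bottle [[0.59763353 0.31097188]]
[[-0.929  0.369 -0.001]
 [ 0.369  0.929 -0.001]
 [ 0.    -0.001 -1.   ]]
```

```bash
python3 -m inch '[0,0,0,-0.12, 0,0,0,-0.12, 0,0,0,-0.12, -1.9,-3.3,0,0, -1.9,-3.3,0,0]' 0.3 20; python3 -m inch '[-2,-3.4,0,0, -2,-3.4,0,0, -2,-3.4,0,0, -2,-3.4,0,0, -2,-3.4,0,0]'; python3 -m inch '[-2,-3.4,0,0, -2,-3.4,0,0, -2,-3.4,0,0, -2,-3.4,0,0, -2,-3.4,0,0]'; python3 -m inch '[0,0,3,0, 0,0,3,0, 0,0,3,0, 0,0,3,0, 0,0,0,0]'
```

```text
clock: 0.57
tcp_pos: [0.2484, 0.4679, 0.2414]
orientation: [-0.0, 0.007, 1.0, -0.0]
wrist_force: [0.7, -1.5, 0.5]
finger_gap: 0.0554
grip_force: 0.0
clock: 0.98
tcp_pos: [0.3462, 0.2943, 0.2422]
orientation: [-0.0, 0.009, 1.0, 0.0]
wrist_force: [-0.2, -0.0, -0.2]
finger_gap: 0.0556
grip_force: 0.0
clock: 1.4
tcp_pos: [0.4432, 0.1224, 0.2423]
orientation: [0.0, 0.009, 1.0, 0.0]
wrist_force: [0.6, 0.8, -1.1]
finger_gap: 0.0554
grip_force: 0.0
clock: 1.82
tcp_pos: [0.4386, 0.1235, 0.1171]
orientation: [-0.005, 0.009, 1.0, -0.0]
wrist_force: [-0.8, -0.8, -0.4]
finger_gap: 0.0554
grip_force: 0.0
```

```bash
python3 -m inch '[0,0.6,2,0, 0,0,2,0, 0,0,2,0, 0,0,2,0, 0,0,0,0]'; python3 -m inch '[0,0,0.8,0, 0,0,0.8,0, 0,0,0.4,0, 0,0,0,0, 0,0,0,0]'; python3 - <<'E'
from h import *
cv2.imwrite('pics/s1.png',cv2.resize(eyes.read_camera('scene')[140:290,110:340,::-1],None,fx=3.4,fy=3.4,interpolation=cv2.INTER_CUBIC))
E
```

```text
clock: 2.23
tcp_pos: [0.4411, 0.1303, 0.0405]
orientation: [-0.002, 0.009, 1.0, -0.0]
wrist_force: [-0.9, 0.4, 0.1]
finger_gap: 0.0559
grip_force: 0.0
clock: 2.65
tcp_pos: [0.4432, 0.1304, 0.0227]
orientation: [0.0, 0.009, 1.0, 0.0]
wrist_force: [-0.6, -0.3, -0.7]
finger_gap: 0.0556
grip_force: 0.0
```

View pics/s1.png

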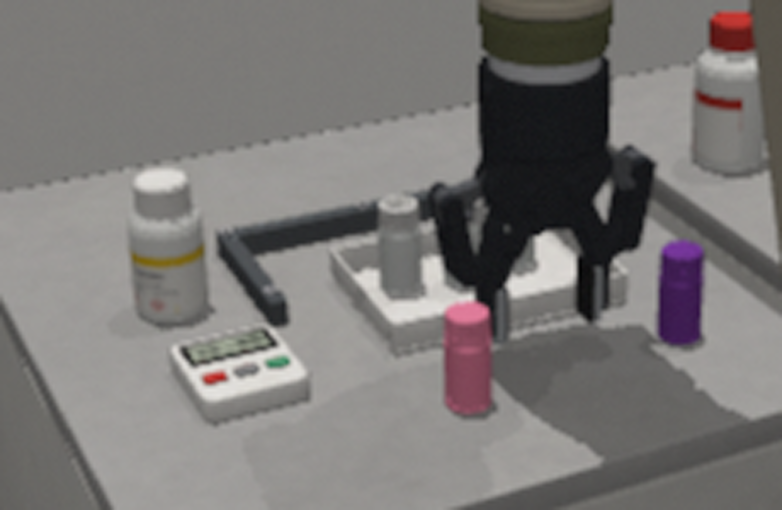

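The open fingers (tips at about 500,335 and 595,315) stand in front of the tray's near wall, just above the surface and clear of the pink and purple vials.

```bash
python3 -m inch '[0,0,0.35,0, 0,0,0.35,0, -0.5,0,0,0, -0.5,0,0,0, 0,0,0,0]'; python3 -m inch '[-0.3,0,0,0, -0.3,0,0,0, -0.3,0,0,0, -0.3,0,0,0, -0.3,0,0,0]';  python3 -m inch '[-0.3,0,0,0, -0.3,0,0,0, -0.3,0,0,0, -0.3,0,0,0, -0.3,0,0,0]'
```

```text
clock: 3.12
tcp_pos: [0.4548, 0.1302, 0.0156]
orientation: [0.001, 0.009, 1.0, 0.0]
wrist_force: [-0.4, 0.2, 0.4]
finger_gap: 0.0553
grip_force: 0.0
clock: 3.53
tcp_pos: [0.4677, 0.1298, 0.0152]
orientation: [-0.001, 0.009, 1.0, -0.0]
wrist_force: [-2.0, -0.4, 2.2]
finger_gap: 0.0557
grip_force: 1.0
clock: 3.95
tcp_pos: [0.4834, 0.1296, 0.0152]
orientation: [0.0, 0.009, 1.0, 0.0]
wrist_force: [-0.8, 0.6, -0.0]
finger_gap: 0.0554
grip_force: 0.4
```

```bash
python3 -m inch '[-0.3,0,0,0, -0.3,0,0,0, -0.3,0,0,0, -0.3,0,0,0, -0.3,0,0,0]';  python3 -m inch '[-0.3,0,0,0, -0.3,0,0,0, -0.3,0,0,0, -0.2,0,0,0, -0.2,0,0,0]'; python3 -m inch '[-0.1,0,0,0, -0.1,0,0,0, 0,0,0,0, 0,0,0,0, 0,0,0,0]'; python3 - <<'E'
from h import *
crop('pics/c2.png',140,145,160,120,5)
E
```

```text
clock: 4.37
tcp_pos: [0.4983, 0.1294, 0.0153]
orientation: [0.0, 0.009, 1.0, 0.0]
wrist_force: [-0.2, 0.3, -0.7]
finger_gap: 0.0556
grip_force: 0.4
clock: 4.78
tcp_pos: [0.5111, 0.1291, 0.0153]
orientation: [-0.0, 0.009, 1.0, 0.0]
wrist_force: [-2.7, 0.0, 1.2]
finger_gap: 0.0554
grip_force: 1.0
clock: 5.2
tcp_pos: [0.5131, 0.1291, 0.0154]
orientation: [0.0, 0.009, 1.0, 0.0]
wrist_force: [-0.6, -0.8, 0.3]
finger_gap: 0.0554
grip_force: 0.3
```

View pics/c2.png

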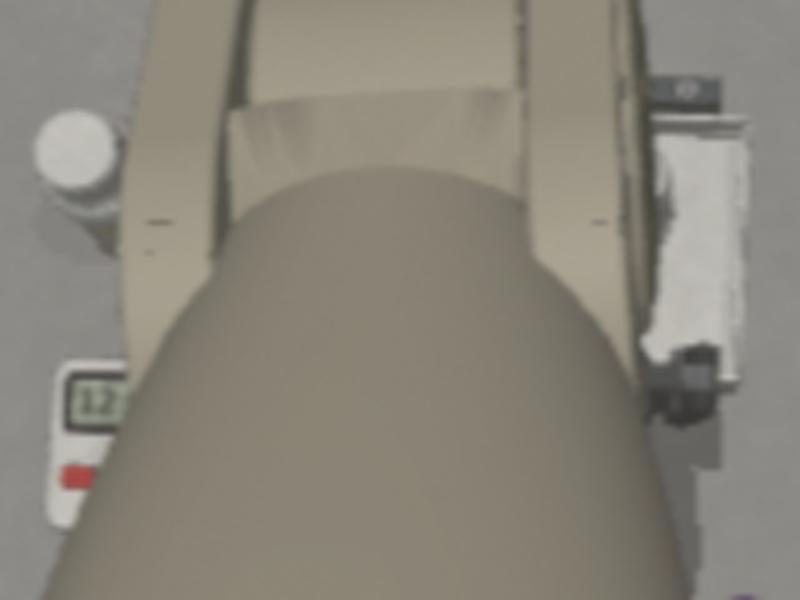

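The tray's far right corner (748,118) is a few mm from the back arm (inner edge about row 108). I'll close the gap gently, watching the force.

```bash
python3 -m inch '[-0.1,0,0,0, -0.1,0,0,0, -0.1,0,0,0, -0.1,0,0,0, 0,0,0,0]'; python3 -m inch '[-0.1,0,0,0, -0.1,0,0,0, -0.1,0,0,0, 0,0,0,0, 0,0,0,0]'
```

```text
clock: 5.67
tcp_pos: [0.5174, 0.129, 0.0153]
orientation: [0.0, 0.009, 1.0, 0.0]
wrist_force: [-0.3, -0.2, 0.4]
finger_gap: 0.0558
grip_force: 0.4
clock: 6.08
tcp_pos: [0.5186, 0.129, 0.0151]
orientation: [-0.001, 0.009, 1.0, 0.0]
wrist_force: [-5.3, 0.2, 3.6]
finger_gap: 0.0555
grip_force: 2.5
```

```bash
python3 -m inch '[0.5,0,0,0, 1.5,0,0,0, 1,0,-2,0, 0,0,-3,0, 0,0,-3.5,0]'; python3 -m inch '[0,-2,-2,0, 0,-3,0,0, 0,-3,0,0, 0,-3,0,0, 0,-2,0,0]'; python3 - <<'E'
from h import *
print(get_state()['joint_pos'])
E
```

```text
clock: 6.5
tcp_pos: [0.488, 0.1293, 0.0996]
orientation: [-0.002, 0.009, 1.0, -0.0]
wrist_force: [0.2, -0.3, 0.9]
finger_gap: 0.0557
grip_force: 0.0
clock: 6.92
tcp_pos: [0.4885, -0.0028, 0.1209]
orientation: [0.001, 0.009, 1.0, -0.001]
wrist_force: [-1.1, 0.2, 1.1]
finger_gap: 0.0558
grip_force: 0.0
[-1.69744860e-01  2.19547332e-01 -3.89406908e-01  9.58859904e-01
 -7.05015058e-04 -1.50945269e-01]
```

```bash
python3 -m inch '[0,0,0,0.12, 0,0,0,0.12, 0,0,0,0.12, 0,0,0,0.12, 0,0,0,0.12]'; python3 -m inch '[0,0,0,0.12, 0,0,0,0.12, 0,0,0,0.12, 0,0,0,0.12, 0,0,0,0.12]'; python3 -m inch '[0,0,0,0.12, 0,0,0,0.12, 0,0,0,0.065, 0,0,0,0.065, 0,0,0,0]'; python3 -m inch '[0,3,0,0, 0,3,0,0, 0,3,0,0, 0,0.6,0,0, 0,0,0,0]'
```

```text
clock: 7.33
tcp_pos: [0.4883, -0.0009, 0.1205]
orientation: [0.001, 0.307, 0.952, 0.0]
wrist_force: [0.3, 0.3, 0.2]
finger_gap: 0.0559
grip_force: 0.0
clock: 7.75
tcp_pos: [0.4884, -0.0007, 0.1205]
orientation: [0.001, 0.574, 0.819, 0.0]
wrist_force: [0.8, -1.1, -0.7]
finger_gap: 0.0555
grip_force: 0.0
clock: 8.17
tcp_pos: [0.4883, -0.0007, 0.1205]
orientation: [0.001, 0.714, 0.7, 0.0]
wrist_force: [-0.5, 0.6, 0.3]
finger_gap: 0.0551
grip_force: 0.0
clock: 8.58
tcp_pos: [0.5859, -0.0024, 0.12]
orientation: [0.001, 0.713, 0.702, 0.001]
wrist_force: [-0.3, 0.2, -0.5]
finger_gap: 0.0553
grip_force: 0.0
```

```bash
python3 -m inch '[0,0,2.5,0, 0,0,2.5,0, 0,0,2.5,0, 0,0,2,0, 0,0,0,0]';  python3 -m inch '[0,0,0.5,0, 0,0,0.4,0, 0,0,0,0, 0,0,0,0, 0,0,0,0]'; python3 - <<'E'
from h import *
crop('pics/c3.png',140,145,160,120,5)
E
```

```text
clock: 9.0
tcp_pos: [0.5789, -0.0016, 0.0212]
orientation: [-0.003, 0.713, 0.701, -0.003]
wrist_force: [-0.1, 0.3, -0.6]
finger_gap: 0.0553
grip_force: 0.0
clock: 9.42
tcp_pos: [0.5845, -0.0023, 0.0175]
orientation: [0.001, 0.713, 0.701, 0.001]
wrist_force: [-0.0, 0.6, -0.4]
finger_gap: 0.0555
grip_force: 0.0
```

View pics/c3.png

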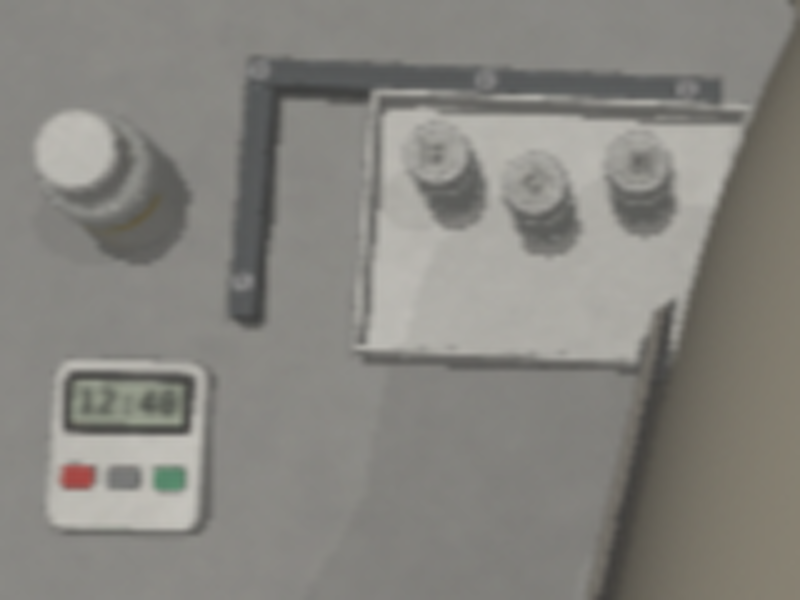

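The tray is snug along the back arm with the vials upright. Its left rim at (375,95) is about 97 px, roughly 41 mm, from the side arm's inner face (278).

```bash
python3 -m inch '[1,0,0.1,0, 1,0,0,0, 1,0,0,0, 0.5,0,0,0, 0.3,0,0,0]'; python3 -m inch '[0.3,0,0,0, 0.3,0,0,0, 0.3,0,0,0, 0.3,0,0,0, 0.3,0,0,0]';python3 -m inch '[0.3,0,0,0, 0.3,0,0,0, 0.3,0,0,0, 0.3,0,0,0, 0.3,0,0,0]'
```

```text
clock: 9.88
tcp_pos: [0.5841, 0.0375, 0.0153]
orientation: [-0.0, 0.712, 0.702, 0.0]
wrist_force: [-0.1, -0.3, -0.2]
finger_gap: 0.0555
grip_force: 0.0
clock: 10.3
tcp_pos: [0.5845, 0.0508, 0.0153]
orientation: [0.0, 0.713, 0.701, -0.0]
wrist_force: [-0.8, -2.6, 0.2]
finger_gap: 0.0554
grip_force: 0.7
clock: 10.72
tcp_pos: [0.5848, 0.0662, 0.0153]
orientation: [-0.0, 0.713, 0.701, 0.0]
wrist_force: [0.6, -1.1, -0.2]
finger_gap: 0.0553
grip_force: 0.5
```

```bash
python3 -m inch '[0.3,0,0,0, 0.3,0,0,0, 0.2,0,0,0, 0.1,0,0,0, 0,0,0,0]'; python3 -m inch '[0.1,0,0,0, 0.1,0,0,0, 0.1,0,0,0, 0.1,0,0,0, 0,0,0,0]'
```

```text
clock: 11.13
tcp_pos: [0.585, 0.0753, 0.0153]
orientation: [-0.0, 0.713, 0.701, 0.0]
wrist_force: [0.2, -0.6, 1.0]
finger_gap: 0.0555
grip_force: 0.0
clock: 11.55
tcp_pos: [0.5851, 0.079, 0.0154]
orientation: [-0.0, 0.713, 0.701, 0.0]
wrist_force: [-0.0, -0.2, -0.3]
finger_gap: 0.0555
grip_force: 0.3
```

```bash
python3 -m inch '[0.1,0,0,0, 0.1,0,0,0, 0.1,0,0,0, 0,0,0,0, 0,0,0,0]'; python3 - <<'E'
from h import *
crop('pics/c4.png',140,145,160,120,5)
E
```

```text
clock: 11.97
tcp_pos: [0.5851, 0.0821, 0.0153]
orientation: [-0.0, 0.713, 0.701, 0.0]
wrist_force: [-0.5, -0.2, 0.9]
finger_gap: 0.0555
grip_force: 0.2
```

View pics/c4.png

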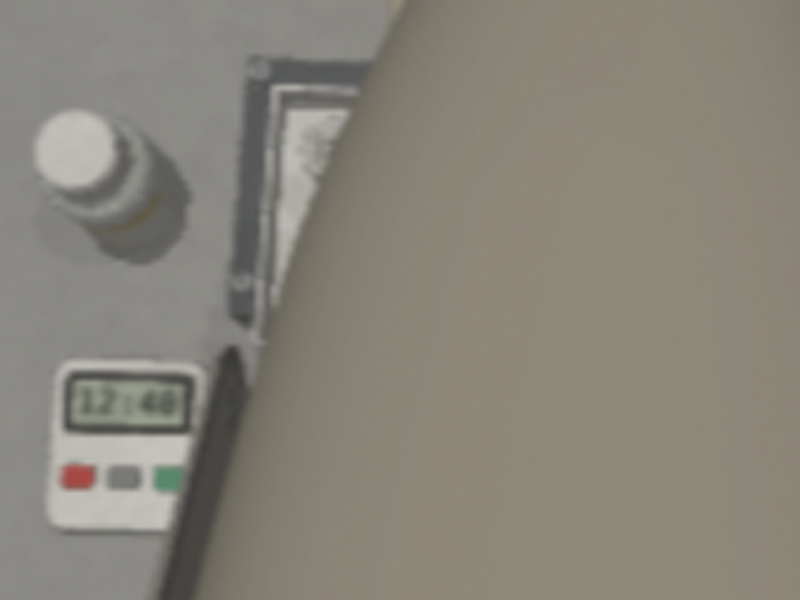

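The tray's left rim (272,90 to 262,335) is now practically against the side arm. I'll press once more, back off and re-check.

```bash
python3 -m inch '[0.1,0,0,0, 0.1,0,0,0, 0.1,0,0,0, 0,0,0,0, 0,0,0,0]'
```

```text
clock: 12.43
tcp_pos: [0.5848, 0.0827, 0.0154]
orientation: [0.001, 0.714, 0.7, -0.002]
wrist_force: [-1.1, -8.4, 2.5]
finger_gap: 0.0554
grip_force: 4.3
```

Firm contact at 8 N. Retreat and look.

```bash
python3 -m inch '[-0.5,0,0,0, -2,0,0,0, -2,0,-1,0, 0,0,-4,0, 0,0,-4,0]'; python3 -m inch '[-4,0,-2,0, -4,0,0,0, -4,0,0,0, -4,0,0,0, -4,0,0,0]'; python3 - <<'E'
from h import *
crop('pics/c5.png',140,145,160,120,5)
E
```

```text
clock: 12.85
tcp_pos: [0.5821, 0.0392, 0.104]
orientation: [-0.003, 0.714, 0.701, -0.001]
wrist_force: [0.9, -0.2, -0.3]
finger_gap: 0.0558
grip_force: 0.0
clock: 13.27
tcp_pos: [0.581, -0.1586, 0.1244]
orientation: [0.0, 0.713, 0.701, 0.001]
wrist_force: [0.5, 0.4, 0.5]
finger_gap: 0.0552
grip_force: 0.0
```

View pics/c5.png

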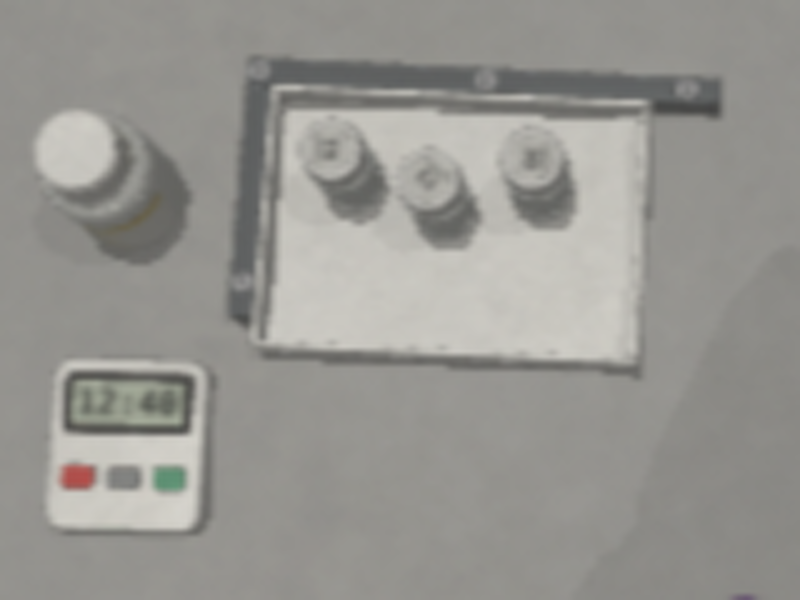

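The tray sits snug against both arms: its rim slope is 16/381, against 20/471 for the stop. The vials are upright and the bystanders have not moved.

```bash
python3 - <<'E'
from workcell import env
print(env.hand_in())
E
```

```text
the job is handed in; nothing more can be done
None
```

The tray was pushed home against both arms of the corner stop, its vials upright and the timer and bottle in view unmoved in the last picture, and the job was handed in at about 13 s with no verdict returned.

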